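Slide the blood-grouping tile out over the open edge of its stand

TASK

With the fingertips only, push the white blood-grouping tile along the deck of its grey stand and out over the stand's one edge that has no rim, until the row of wells nearest that edge hangs wholly clear of the deck while the middle row is still wholly over it, with the tile square to the edge, so that a colleague can take it from below. Do not pick up, lift or tip the tile, and leave the two dropper vials that stand beyond that edge where they are.

Things in the scene. Friction and masses are not known exactly. Their poses are not given: they have to be found in the camera images.
- stand: fixed grey stand, 240 (x) x 260 (y) mm; origin: centre of its underside on the desk, z up. Flat dark metal deck 40 mm above the desk; a rim 8 mm thick, its top 50 mm above the desk, on three sides (+x, -x, +y). The -y side has no rim: the open edge. Its -y side faces the robot's right, turned up to 0.45 rad either way
- open_edge (a point): middle of the open edge of the deck, at deck height: 130 mm along -y from the stand's origin, axes parallel to the stand's; +y points inward over the deck, -y out over the desk
- tile: loose white ceramic tile, 100 (x) x 120 (y) x 10 mm, 0.2 to 0.4 kg, flat on the deck, wholly on it at the start, up to 0.2 rad out of square; origin: centre of its underside, z up. 3 rows of 3 shallow wells (grey rings 20 mm across); rows run along x at y = -40, 0, +40 mm, wells at x = -30, 0, +30. The front row (y = -40) is nearest the open edge. Dry friction
- front_well_a (a point): centre of the end well of the tile's front row at tile (-30, -40, 10) mm, on the top face; well radius 10 mm
- front_well_b (a point): centre of the other end well of the front row, at tile (+30, -40, 10) mm
- middle_well_a (a point): centre of the end well of the tile's middle row, at tile (-30, 0, 10) mm; well radius 10 mm
- middle_well_b (a point): centre of the other end well of the middle row, at tile (+30, 0, 10) mm
- vial_1: loose upright dropper vial, 24 mm across, 64 mm tall, standing on the desk 75 to 85 mm out beyond the line of the open edge (vial centre to edge), 30 to 70 mm to the -x side of the edge's middle; origin at the centre of its underside; leave alone
- vial_2: loose upright dropper vial, 24 mm across, 64 mm tall, standing on the desk 75 to 85 mm out beyond the line of the open edge (vial centre to edge), 30 to 90 mm to the +x side of the edge's middle; origin at the centre of its underside; leave alone

How it is judged:
By the outcome, as a careful person would: the job done as asked, in the order asked, and still so for the second after the job is handed in, with the robot touching nothing.
It also fails if it takes over 40 s, if anything falls off the work surface, if the arm or the gripper's body presses on something with over 40 N, if the wrist force passes 120 N, or if a joint passes its speed limit or range.

ROBOT

A 6-joint arm with a two-finger parallel gripper is mounted at the origin on the work surface; the furniture and walls round the work are solid. World frame = base frame: x ahead of the robot, y to its left, z up, the work surface at z = 0. Lengths are in m, angles in rad, forces in N, time in s.
With the tool pointing down it reaches from about 0.35 to 0.975 m from the base axis. Payload 7.1 kg.
Tool frame: the origin (TCP) lies midway between the tips of the shut fingers; the grasp point (between the pads) lies 19 mm behind it; z points along the fingers, x is the direction in which the jaws open and shut, and the axes are right-handed (so a half turn about z gives the same grasp; the last joint's range is limited). The gripper opens to 88 mm and grips with 3 to 60 N. Pads are 20 mm wide; open, the fingers measure 115 mm over their backs; the gripper's body (75 mm by 178 mm) begins 61 mm behind the grasp point.
Start: joints at [-1.148, 0.423, 1.63, -0, 1.089, -0.019], TCP at [0.267, -0.565, 0.2] pointing down, gripper open.
Joint ranges: [-3, 3], [-0.9, 2.11], [0.09, 2.58], [-1.31, 4.45], [0.11, 2.69], [-2.54, 2.54]. Speed limits (rad/s): [2.39, 2.39, 3.01, 3.14, 3.14, 3.14].

INTERFACE

Orientations are given as a unit quaternion [w, x, y, z].
In Python, from station import move_pose, movel, movej, command_gripper, wait, inverse_kinematics, read_camera, camera_info, MotionError, job_done, get_time, get_joint_pos, get_qvel, get_effort, get_tcp_pos, get_ee_rot, get_ft_force, get_ft_torque, get_grip_width gives the robot as it stands. Calls block until the motion is done:
- move_pose(position, orientation): joint-space move of the TCP to a pose.
- movel(position, frame=None, v=0.15, until_force=None): straight line of the TCP; frame=None keeps the orientation; v is the mean speed in m/s. With until_force (N) it stops when the force on the tool has changed by that much, and returns True; else False.
- movej(angles): joint-space move.
- command_gripper(opening): opening from 0.0 (shut) to 1.0 (fully open); the grip force is fixed at half the most; returns when the fingers have stopped.
- wait(seconds).
- inverse_kinematics(position, orientation): joint angles nearest the present ones, or None.
- read_camera(name): name is "side" or "top"; returns the picture (400x640x3 uint8, red, green, blue); there is no depth.
- camera_info(name): a dict with "intrinsics" (3x3 intrinsics, pixels), "T" (4x4, takes a point from camera to world coordinates). Camera axes: x right, y up, looking along -z (the intrinsics and any distortion apply to the point x, -y, -z); pixel columns grow to the right and rows downward; lengths in m; the calibration is good to about 2 mm. A picture is of the moment at which its call begins. camera_info takes no time and is no camera call.
A pose or a line that the arm cannot do raises MotionError and nothing moves.
- job_done(): hands the job in, once; it reports no verdict.
Readings, each from a call of its own:
- get_time(): time.
- get_joint_pos(): joint angles.
- get_qvel(): joint speeds.
- get_effort(): joint torques, N m.
- get_tcp_pos(): TCP position.
- get_ee_rot(): TCP orientation.
- get_ft_force(): force on the tool from outside, world axes, zero at the start.
- get_ft_torque(): the same for the moment, N m.
- get_grip_width(): opening from 0.0 (shut) to 1.0 (fully open).
Only numpy, scipy, OpenCV 4.12 (cv2) and the standard library are available. Lean on these libraries where they do the work, as an engineer would, in place of code of your own. Each camera call takes 0.05 s, during which the arm holds its last target.

## Working session

There is one attempt and no reset: what is moved stays moved. The work goes in short steps, each a Python script; the robot and the scene stay as the last script left them, time stands still between calls to the robot, and variables do not carry over. Pictures are saved under pics/ and viewed, and the job is handed in when it is done.

```bash
mkdir -p pics; ls; python3 - <<'E'
from station import *
import cv2
for n in("top","side"):
    im=read_camera(n); cv2.imwrite(f"pics/{n}0.png",im[:,:,::-1]); c=camera_info(n); print(n,c)
print(get_time(),get_tcp_pos(),get_ee_rot(),get_grip_width())
E
```

```text
pics
top {'intrinsics': array([[477.48827992,   0.        , 314.73633663],
       [  0.        , 477.48827992, 198.66546086],
       [  0.        ,   0.        ,   1.        ]]), 'T': array([[ 0.04578168,  0.9786492 , -0.20037408,  0.35572597],
       [-0.99893639,  0.04595258, -0.00380057,  0.07428869],
       [ 0.00548828,  0.20033496,  0.97971209,  0.95113861],
       [ 0.        ,  0.        ,  0.        ,  1.        ]])}
side {'intrinsics': array([[384.44090314,   0.        , 316.71045273],
       [  0.        , 384.44090314, 195.72181425],
       [  0.        ,   0.        ,   1.        ]]), 'T': array([[ 0.97126982,  0.12959744, -0.1995982 ,  0.36245516],
       [-0.23782542,  0.49826014, -0.83377209, -0.62245871],
       [-0.0086029 ,  0.85728719,  0.51476661,  0.49631447],
       [ 0.        ,  0.        ,  0.        ,  1.        ]])}
0.1 [ 0.26702062 -0.56449009  0.19889365] [-3.86993631e-04  8.44845934e-01 -5.35009228e-01 -5.69905920e-04] 0.9943340300837932
```

View pics/top0.png

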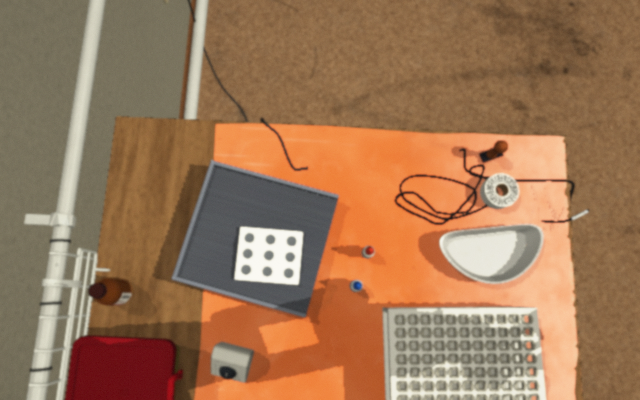

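View pics/side0.png

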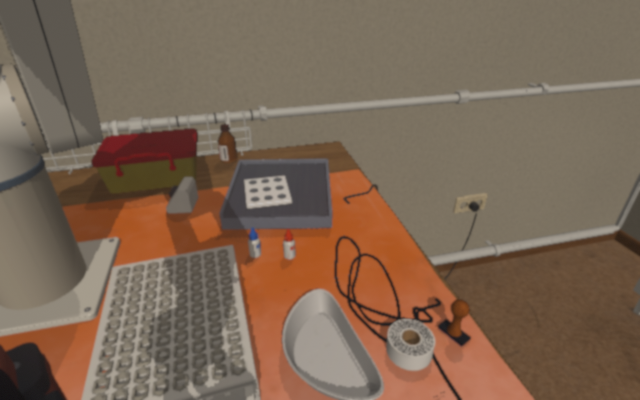

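```bash
cat > h.py <<'E'
from station import *
import numpy as np, cv2
def ray(n,uv):
    c=camera_info(n);K=c["intrinsics"];T=np.array(c["T"])
    uv=np.atleast_2d(np.asarray(uv,float))
    d=np.c_[(uv[:,0]-K[0,2])/K[0,0],-(uv[:,1]-K[1,2])/K[1,1],-np.ones(len(uv))]
    return T[:3,3],d@T[:3,:3].T
def toz(n,uv,z):
    o,d=ray(n,uv); return o+d*((z-o[2])/d[:,2])[:,None]
def proj(n,P):
    c=camera_info(n);K=c["intrinsics"];T=np.array(c["T"])
    p=(np.atleast_2d(P)-T[:3,3])@T[:3,:3]
    return np.c_[K[0,2]+K[0,0]*p[:,0]/-p[:,2],K[1,2]-K[1,1]*p[:,1]/-p[:,2]]
E
python3 - <<'E'
from h import *
for n,(x0,y0,x1,y1) in {"top":(165,150,385,330),"side":(210,150,345,270)}.items():
    im=cv2.imread(f"pics/{n}0.png")[y0:y1,x0:x1]
    f=min(800/(x1-x0),600/(y1-y0)); f=int(f); cv2.imwrite(f"pics/{n}0z.png",cv2.resize(im,None,fx=f,fy=f,interpolation=cv2.INTER_CUBIC)); print(n,f)
E
```

```text
top 3
side 5
```

View pics/top0z.png

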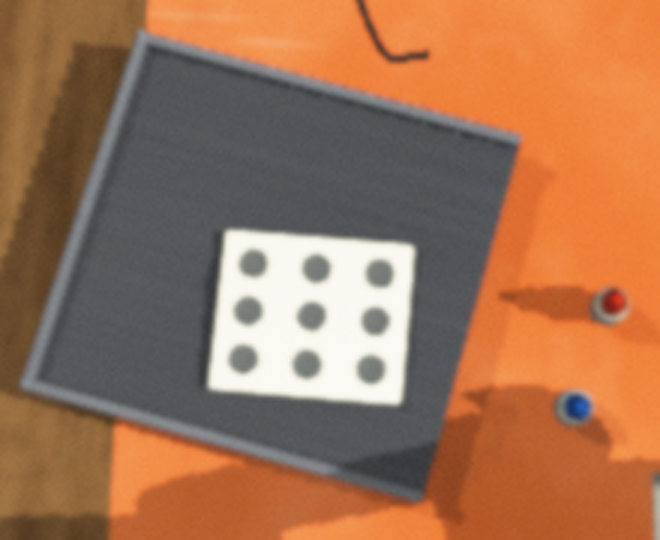

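View pics/side0z.png

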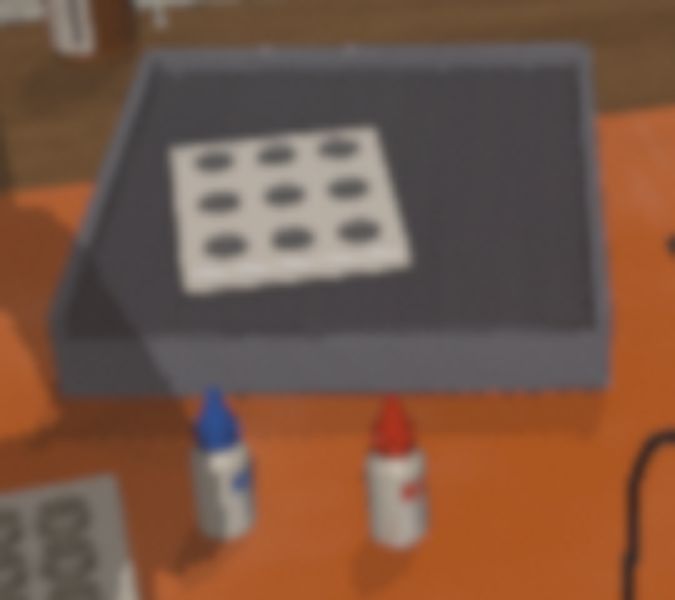

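```bash
cat >> h.py <<'E'
def tile_pose(n,im,box,thr=150):
    x0,y0,x1,y1=box
    hsv=cv2.cvtColor(im,cv2.COLOR_RGB2HSV); m=((hsv[...,2]>thr)&(hsv[...,1]<60)).astype(np.uint8)
    mm=np.zeros_like(m); mm[y0:y1,x0:x1]=m[y0:y1,x0:x1]
    cs,h=cv2.findContours(mm,cv2.RETR_CCOMP,cv2.CHAIN_APPROX_NONE)
    i=max((k for k in range(len(cs)) if h[0][k][3]<0),key=lambda k:cv2.contourArea(cs[k]))
    out=cs[i][:,0]; r=cv2.minAreaRect(toz(n,out,.05)[:,:2].astype(np.float32)*1000)
    # wells: grey weighted centroids
    fill=np.zeros_like(m); cv2.drawContours(fill,cs,i,1,-1)
    fill=cv2.erode(fill,np.ones((3,3)))
    g=cv2.cvtColor(im,cv2.COLOR_RGB2GRAY).astype(float)
    hi=np.percentile(g[fill>0],85); lo=g[fill>0].min()
    w=np.clip((hi-20-g)/(hi-20-lo),0,1)*fill
    nl,lab,st,ce=cv2.connectedComponentsWithStats(((w>.3)).astype(np.uint8))
    pts=[]
    for k in range(1,nl):
        if st[k,4]>12:
            ys,xs=np.nonzero(cv2.dilate((lab==k).astype(np.uint8),np.ones((3,3))))
            ww=w[ys,xs]; pts.append([(ww*xs).sum()/ww.sum(),(ww*ys).sum()/ww.sum()])
    return r,np.array(pts),out
E
python3 - <<'E'
from h import *
for n,box in (("top",(215,205,325,305)),("side",(240,170,300,215))):
    im=cv2.imread(f"pics/{n}0.png")[:,:,::-1].copy()
    r,p,o=tile_pose(n,im,box,130)
    print(n,r); print(np.c_[p,toz(n,p,.05)].round(3))
    r=cv2.minAreaRect(toz(n,p,.05)[:,:2].astype(np.float32)*1000);print(r)
im=cv2.imread("pics/top0.png")
c=np.array([[212.,161],[338,196],[305.5,315],[172.5,278]])
P=toz("top",c,.05);print(P, np.linalg.norm(P-np.roll(P,1,0),axis=1))
cs=np.array([[210+152/5,150+46/5],[210+590/5,150+44/5],[210+605/5,150+330/5],[210+52/5,150+325/5]])
print("side",toz("side",cs,.05))
# open edge deck line side
print("side deck edge",toz("side",[[210+75/5,150+337/5],[210+590/5,150+334/5]],.04))
print("vials top cap",toz("top",[[165+613/3,150+301/3],[165+576/3,150+406/3]],.062), "side base",toz("side",[[210+398/5,150+540/5],[210+227/5,150+532/5]],0.0))
# top edge profile saturation across open edge
hsv=cv2.cvtColor(im,cv2.COLOR_BGR2HSV)
for v in (205,230,260,290,305): print(v,hsv[v,300:345].tolist() if 0 else (hsv[v,295:345,1].tolist(),hsv[v,295:345,2].tolist()))
E
```

```text
top ((428.1667785644531, 159.36514282226562), (122.8005142211914, 102.80607604980469), 88.06204986572266)
[[2.49023e+02 2.37393e+02 4.59000e-01 1.99000e-01 5.00000e-02]
 [2.70074e+02 2.39091e+02 4.58000e-01 1.59000e-01 5.00000e-02]
 [2.91157e+02 2.40775e+02 4.57000e-01 1.19000e-01 5.00000e-02]
 [2.47325e+02 2.53214e+02 4.29000e-01 2.00000e-01 5.00000e-02]
 [2.68475e+02 2.54957e+02 4.28000e-01 1.60000e-01 5.00000e-02]
 [2.89701e+02 2.56635e+02 4.27000e-01 1.20000e-01 5.00000e-02]
 [2.45648e+02 2.69246e+02 4.00000e-01 2.01000e-01 5.00000e-02]
 [2.66857e+02 2.71041e+02 3.98000e-01 1.61000e-01 5.00000e-02]
 [2.88249e+02 2.72746e+02 3.97000e-01 1.21000e-01 5.00000e-02]]
((428.0490417480469, 159.65013122558594), (80.0773696899414, 60.07979965209961), 88.0608139038086)
side ((429.2054443359375, 152.86370849609375), (131.6848602294922, 99.47083282470703), 87.87171173095703)
[[2.64793e+02 1.80573e+02 4.31000e-01 2.01000e-01 5.00000e-02]
 [2.52407e+02 1.81813e+02 4.01000e-01 2.03000e-01 5.00000e-02]
 [2.66428e+02 1.88617e+02 4.30000e-01 1.61000e-01 5.00000e-02]
 [2.79193e+02 1.87259e+02 4.6000
[... 2597 characters left out ...]
 92, 90, 91, 91, 91, 90, 92, 89, 94, 93, 90, 89, 88, 107, 132, 151, 154, 156, 157, 154, 153, 152, 151, 153, 152, 154, 164, 173, 176, 178, 178, 174, 175, 176, 178, 177, 177, 180, 182, 186, 186, 187, 186, 188, 186, 185])
305 ([16, 24, 24, 16, 21, 12, 20, 21, 20, 17, 13, 12, 35, 110, 171, 190, 197, 193, 188, 189, 194, 193, 196, 198, 191, 198, 192, 192, 196, 190, 197, 191, 195, 193, 193, 193, 195, 195, 193, 194, 193, 191, 193, 196, 193, 194, 191, 187, 192, 190], [64, 64, 63, 62, 61, 63, 63, 62, 63, 60, 61, 63, 66, 90, 121, 137, 140, 144, 144, 144, 142, 143, 142, 144, 148, 148, 159, 170, 172, 177, 175, 180, 178, 180, 182, 182, 183, 183, 181, 183, 182, 183, 181, 182, 182, 185, 187, 188, 186, 187])
```

```bash
cat >> h.py <<'E'
def edge_line(im,rows):
    pts=[]
    for v in rows:
        r=im[v,295:345,0].astype(float); r=cv2.GaussianBlur(r[None],(1,1),0)[0]
        s=cv2.cvtColor(im[v:v+1,295:345],cv2.COLOR_RGB2HSV)[0,:,1].astype(float)
        k=np.argmax(s>100)          # transition zone
        lo=r[max(k-3,0):k-1].min(); hi=r[k+4:k+7].mean(); t=(lo+hi)/2
        j=next(j for j in range(k-3,k+5) if r[j]<t<=r[j+1]); pts.append([295+j+(t-r[j])/(r[j+1]-r[j]),v])
    return np.array(pts)
E
python3 - <<'E'
from h import *
im=cv2.imread("pics/top0.png")[:,:,::-1].copy()
rows=[r for r in range(203,306,2)]
p=edge_line(im,rows); P=toz("top",p,.04)[:,:2]
vx,vy,x0,y0=cv2.fitLine(P.astype(np.float32),cv2.DIST_HUBER,0,1e-3,1e-3).ravel()
if vx<0: vx,vy=-vx,-vy
ex=np.array([vx,vy]); ey=np.array([-vy,vx]); q=np.array([x0,y0])
print("edge",q,ex,"ang",np.arctan2(vy,vx),"res",np.abs((P-q)@ey).max(), np.std((P-q)@ey))
c=np.array([[338.,196],[305.5,315]]); mid=toz("top",c,.05).mean(0)[:2]; mid=mid-ey*((mid-q)@ey); print("mid",mid)
print("side edge pts offset", (np.array([[.3304,.07895],[.5419,.02664]])-q)@ey)
r,w,o=tile_pose("top",im,(215,205,325,305),130); W=toz("top",w,.05)[:,:2]; C=W.mean(0)
print("tile in edge frame",(C-mid)@ex,(C-mid)@ey,"wells y",np.sort((W-mid)@ey))
Q=toz("top",o,.05)[:,:2]-mid; print("tile extents x",(Q@ex).min(),(Q@ex).max(),"y",(Q@ey).min(),(Q@ey).max())
for v,h in(([.4443,-.0282],0),([.3792,-.0071],0)): print("vial",(np.array(v)-mid)@ex,(np.array(v)-mid)@ey)
np.save("edge.npy",np.r_[mid,ex,ey])
E
```

```text
edge [0.44642407 0.05608806] [ 0.9749058  -0.22261785] ang -0.22449887 res 0.0010515776447037985 0.0002609303050609807
mid [0.43445782 0.05882053]
side edge pts offset [-0.00354079 -0.00745444]
tile in edge frame -0.028665855372893838 0.09689787552896705 wells y [0.05193502 0.05762463 0.063252   0.09129359 0.09693602 0.10257242
 0.13040702 0.13618177 0.14187841]
tile extents x -0.08935151857272496 0.03179241103584815 y 0.02794683591754514 0.165482640616175
vial 0.02896751903203105 -0.08264577662999192
vial -0.03919608445408964 -0.07656768650019924
```

```bash
python3 - <<'E'
from h import *
im=cv2.imread("pics/top0.png")[:,:,::-1].copy()
m=np.load("edge.npy"); mid,ex,ey=m[:2],m[2:4],m[4:]
def prof(base,d,s):
    P=np.c_[base+np.outer(s,d),np.full(len(s),.05)]; uv=proj("top",P).astype(np.float32)
    return cv2.remap(im,uv[:,:1],uv[:,1:],cv2.INTER_LINEAR)[:,0].astype(int)
s=np.arange(.240,.272,.002)
for x in(-.05,.05,.09): print("back",x,list(zip((s*1000).round().astype(int),prof(mid+ex*x,ey,s)[:,0],prof(mid+ex*x,ey,s)[:,2])))
s=np.arange(.104,.132,.002)
for y in(.05,.15):
  for sg in(-1,1): print("side",sg,y,list(zip((s*1000).round().astype(int),prof(mid+ey*y,sg*ex,s)[:,0],prof(mid+ey*y,sg*ex,s)[:,2])))
E
```

```text
back -0.05 [(np.int64(240), np.int64(86), np.int64(91)), (np.int64(242), np.int64(85), np.int64(90)), (np.int64(244), np.int64(80), np.int64(85)), (np.int64(246), np.int64(75), np.int64(79)), (np.int64(248), np.int64(77), np.int64(82)), (np.int64(250), np.int64(91), np.int64(98)), (np.int64(252), np.int64(112), np.int64(120)), (np.int64(254), np.int64(125), np.int64(133)), (np.int64(256), np.int64(124), np.int64(130)), (np.int64(258), np.int64(113), np.int64(109)), (np.int64(260), np.int64(102), np.int64(76)), (np.int64(262), np.int64(96), np.int64(49)), (np.int64(264), np.int64(96), np.int64(39)), (np.int64(266), np.int64(96), np.int64(39)), (np.int64(268), np.int64(99), np.int64(41)), (np.int64(270), np.int64(101), np.int64(41)), (np.int64(272), np.int64(103), np.int64(43))]
back 0.05 [(np.int64(240), np.int64(81), np.int64(86)), (np.int64(242), np.int64(78), np.int64(82)), (np.int64(244), np.int64(75), np.int64(78)), (np.int64(246), np.int64(72), np.int64(76)), (np.int64(248), np.int64(77), np.int64(81)), (np.int64(250), np.int64(95), np.int64(101)), (np.int64(252), np.int64(118),
[... 3367 characters left out ...]
ide 1 0.15 [(np.int64(104), np.int64(84), np.int64(88)), (np.int64(106), np.int64(82), np.int64(87)), (np.int64(108), np.int64(78), np.int64(83)), (np.int64(110), np.int64(79), np.int64(86)), (np.int64(112), np.int64(98), np.int64(105)), (np.int64(114), np.int64(124), np.int64(129)), (np.int64(116), np.int64(141), np.int64(136)), (np.int64(118), np.int64(169), np.int64(122)), (np.int64(120), np.int64(210), np.int64(98)), (np.int64(122), np.int64(235), np.int64(77)), (np.int64(124), np.int64(241), np.int64(71)), (np.int64(126), np.int64(242), np.int64(74)), (np.int64(128), np.int64(242), np.int64(73)), (np.int64(130), np.int64(242), np.int64(72)), (np.int64(132), np.int64(241), np.int64(71))]
```

```bash
cat >> h.py <<'E'
m=np.load("edge.npy"); mid,ex,ey=m[:2],m[2:4],m[4:]
from scipy.spatial.transform import Rotation as R
_M=np.c_[np.r_[ex,0],np.cross([0,0,-1],np.r_[ex,0]),[0,0,-1]]
_q=R.from_matrix(_M).as_quat(); Q=np.r_[_q[3],_q[:3]]
def S(x,y,z): return np.r_[mid+ex*x+ey*y,z]
def st():
    p=get_tcp_pos(); d=p[:2]-mid; print("t %.2f tcp edge frame %.4f %.4f z %.4f"%(get_time(),d@ex,d@ey,p[2]),"F",np.round(get_ft_force(),1))
E
python3 - <<'E'
from h import *
print(inverse_kinematics(S(-.036,.192,.18),Q))
move_pose(S(-.036,.192,.18),Q); st()
command_gripper(.65); print(get_grip_width())
movel(S(-.036,.192,.075),v=.1); st()
for n in("top","side"): cv2.imwrite(f"pics/{n}1.png",read_camera(n)[:,:,::-1])
E
```

```text
[ 4.98165277e-01  2.80888939e-01  1.89815732e+00 -4.44089210e-16
  9.62546390e-01  7.22664161e-01]
t 3.04 tcp edge frame -0.0355 0.1916 z 0.1800 F [0.4 0.5 0.6]
0.6510428357470048
t 4.91 tcp edge frame -0.0356 0.1923 z 0.0755 F [0.8 0.7 0.1]
```

View pics/top1.png

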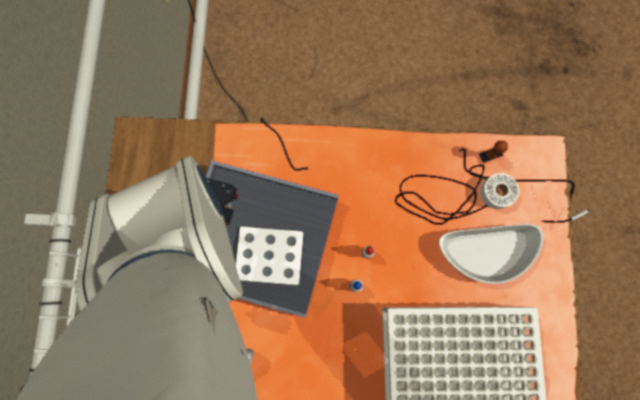

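View pics/side1.png

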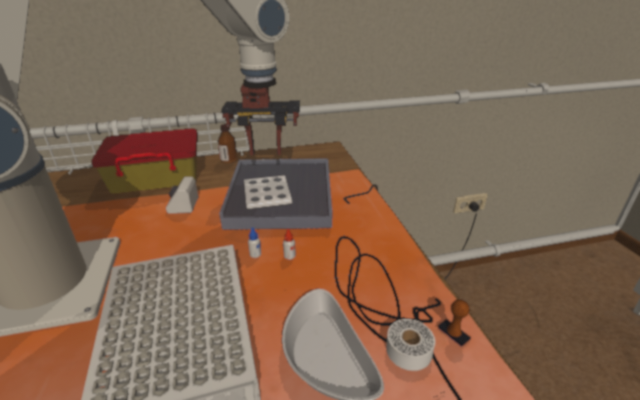

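```bash
python3 - <<'E'
from h import *
print(movel(S(-.036,.192,.0445),v=.06,until_force=10)); st()
print(movel(S(-.036,.106,.0445),v=.03,until_force=15)); st()
for n in("top","side"): cv2.imwrite(f"pics/{n}2.png",read_camera(n)[:,:,::-1])
E
```

```text
False
t 5.67 tcp edge frame -0.0361 0.1919 z 0.0442 F [ 0.3 -0.3  0. ]
False
t 8.68 tcp edge frame -0.0360 0.1061 z 0.0445 F [-1.3  0.2  0.6]
```

View pics/top2.png

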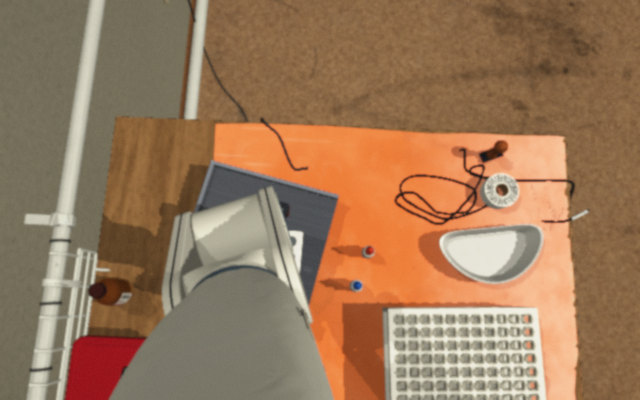

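View pics/side2.png

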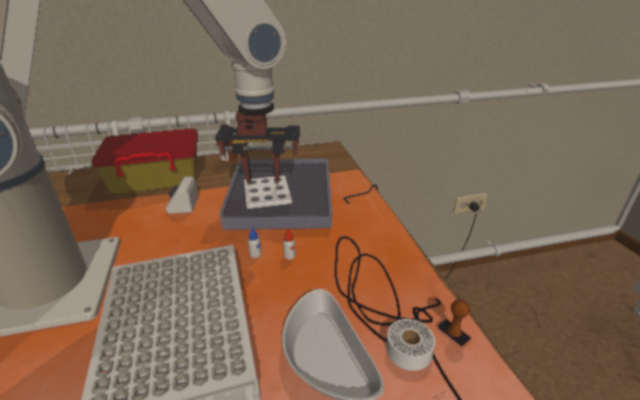

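```bash
python3 - <<'E'
import cv2
im=cv2.imread("pics/side2.png")[110:240,205:345]; cv2.imwrite("pics/side2z.png",cv2.resize(im,None,fx=4.6,fy=4.6,interpolation=cv2.INTER_CUBIC))
from h import *
print(proj("side",[S(-.066,.096,.045),S(-.006,.096,.045),S(-.03,.036,.05),S(-.0287,.0969,.05)]))
E
```

```text
[[249.93769306 191.32007763]
 [275.68965914 190.92608566]
 [262.51198882 202.91613415]
 [265.82372736 189.02550142]]
```

View pics/side2z.png

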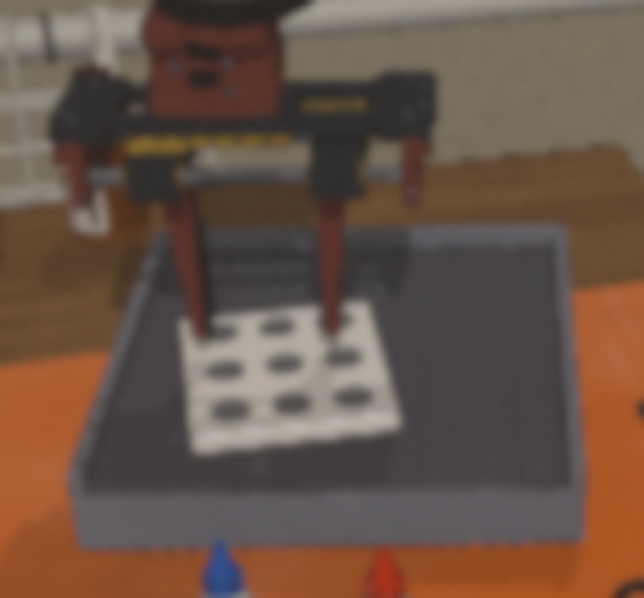

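```bash
python3 - <<'E'
from h import *
n=np.r_[ey,0]
for uv in([248.5,183.3],[277,182.6]):
    o,d=ray("side",uv); d=d[0]
    for y in(.096,.106):
        t=(y-(o[:2]-mid)@ey)/(d[:2]@ey); p=o+t*d; print(y,(p[:2]-mid)@ex,p[2])
movel(S(-.036,.106,.075),v=.1); st()
movel(S(-.036,.195,.075),v=.15); st()
im=read_camera("top"); cv2.imwrite("pics/top3.png",im[:,:,::-1])
r,w,o=tile_pose("top",im,(215,205,325,305),130);W=toz("top",w,.05)[:,:2]; print(len(w),W.mean(0)-[0.428,0.1597])
print(movel(S(-.036,.195,.030),v=.03,until_force=5)); st()
E
```

```text
0.096 -0.0672100044015212 0.06642000119284863
0.106 -0.06912544866627082 0.06088163810394648
0.096 -0.0015791292276867968 0.0671286746367028
0.106 -0.002649045951306358 0.061599441441510916
t 9.24 tcp edge frame -0.0358 0.1061 z 0.0752 F [ 0.  -0.6 -0.1]
t 9.98 tcp edge frame -0.0367 0.1942 z 0.0745 F [ 0.4 -0.3  0.5]
10 [-0.00062291  0.00815823]
False
t 11.68 tcp edge frame -0.0359 0.1951 z 0.0302 F [0.8 0.1 0.5]
```

```bash
python3 - <<'E'
from h import *
print(movel(S(-.036,.195,.014),v=.015,until_force=5)); st()
cv2.imwrite("pics/side4.png",cv2.resize(read_camera("side")[110:240,205:345,::-1],None,fx=4.6,fy=4.6,interpolation=cv2.INTER_CUBIC))
im=cv2.imread("pics/top3.png")[:,:,::-1].copy()
r,w,o=tile_pose("top",im,(215,205,325,305),130);W=toz("top",w,.05)[:,:2]; print(w.round(1))
E
```

```text
True
t 12.49 tcp edge frame -0.0361 0.1949 z 0.0172 F [-2.2 -0.1  6.3]
[[224.8 256.9]
 [249.1 237.7]
 [270.1 239.1]
 [290.9 240.7]
 [247.6 253.1]
 [268.5 254.7]
 [289.6 256.6]
 [245.6 269.2]
 [266.8 271. ]
 [288.2 272.8]]
```

View pics/side4.png

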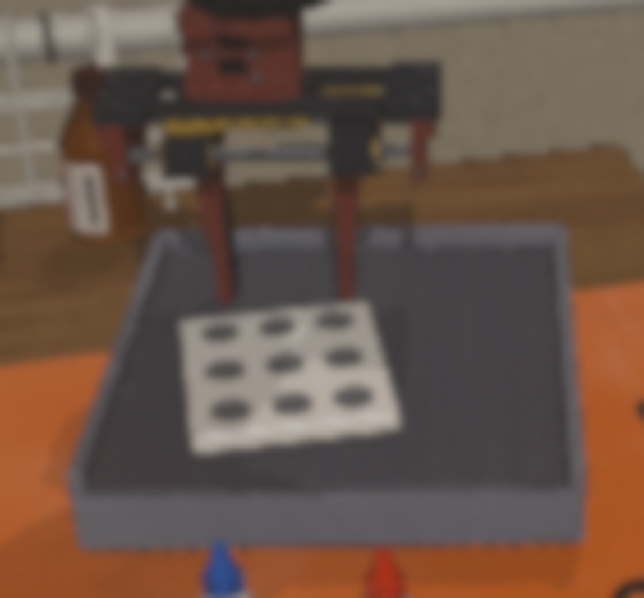

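```bash
python3 - <<'E'
from h import *
movel(S(-.036,.195,.0222),v=.02); st()
print(movel(S(-.036,.150,.0222),v=.04,until_force=12)); st()
im=read_camera("side");cv2.imwrite("pics/side5.png",cv2.resize(im[110:240,205:345,::-1],None,fx=4.6,fy=4.6,interpolation=cv2.INTER_CUBIC))
E
```

```text
t 12.96 tcp edge frame -0.0360 0.1950 z 0.0223 F [ 0.   0.1 -0.5]
False
t 14.23 tcp edge frame -0.0361 0.1500 z 0.0222 F [-0.8  0.5  0.2]
```

View pics/side5.png

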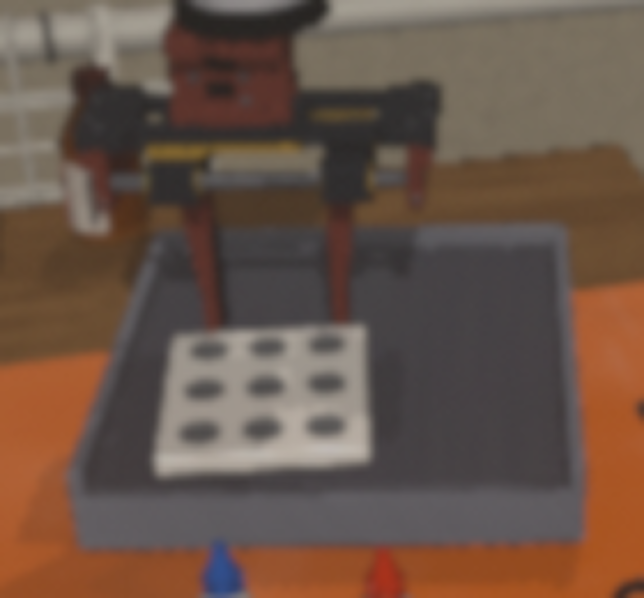

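```bash
cat >> h.py <<'E'
def tile_side(im,box=(232,165,300,232)):
    r,w,o=tile_pose("side",im,box,130); W=toz("side",w,.05)[:,:2]
    E=np.c_[(W-mid)@ex,(W-mid)@ey]; return E
E
python3 - <<'E'
from h import *
im=read_camera("side"); print(tile_side(im).round(4))
print(movel(S(-.038,.112,.0222),v=.035,until_force=12)); st()
im=read_camera("side");cv2.imwrite("pics/side6.png",cv2.resize(im[110:240,205:345,::-1],None,fx=4.6,fy=4.6,interpolation=cv2.INTER_CUBIC))
print(tile_side(im).round(4))
E
```

```text
[[-0.0379  0.1157]
 [-0.0351  0.0761]
 [-0.0048  0.0786]
 [-0.0647  0.0741]
 [-0.0617  0.0342]
 [-0.0329  0.0369]
 [-0.0019  0.0388]]
False
t 15.57 tcp edge frame -0.0382 0.1119 z 0.0221 F [-1.   0.2 -0.4]
[[-0.0414  0.0809]
 [-0.0416  0.041 ]
 [-0.0113  0.0413]
 [-0.0712  0.0409]
 [-0.0415  0.0011]
 [-0.0713  0.001 ]
 [-0.0112  0.0011]]
```

View pics/side6.png

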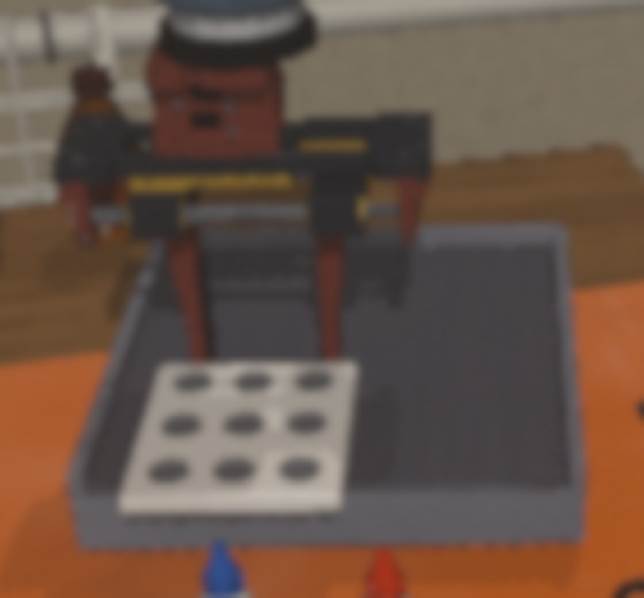

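```bash
python3 - <<'E'
from h import *
print(movel(S(-.040,.0918,.0222),v=.025,until_force=12)); st()
im=read_camera("side"); print(tile_side(im).round(4))
movel(S(-.040,.125,.0225),v=.08); movel(S(-.040,.130,.15),v=.12); 
movel(S(-.040,.235,.20),v=.2); st()
im=read_camera("side");cv2.imwrite("pics/side7.png",cv2.resize(im[110:240,205:345,::-1],None,fx=4.6,fy=4.6,interpolation=cv2.INTER_CUBIC))
print(tile_side(im).round(4))
cv2.imwrite("pics/top7.png",read_camera("top")[:,:,::-1])
E
```

```text
False
t 16.57 tcp edge frame -0.0401 0.0917 z 0.0222 F [ 0.3 -0.5 -0.7]
[[-0.0433  0.0602]
 [-0.0733  0.0207]
 [-0.0437  0.0205]
 [-0.013   0.0207]
 [-0.0733 -0.0195]
 [-0.0435 -0.0192]
 [-0.0131 -0.0192]]
t 19.14 tcp edge frame -0.0407 0.2340 z 0.1990 F [ 0.3 -0.5  0.2]
[[-0.0737  0.0209]
 [-0.0434  0.0212]
 [-0.0133  0.022 ]
 [-0.0743 -0.0191]
 [-0.0433 -0.0194]
 [-0.0131 -0.0192]]
```

View pics/top7.png

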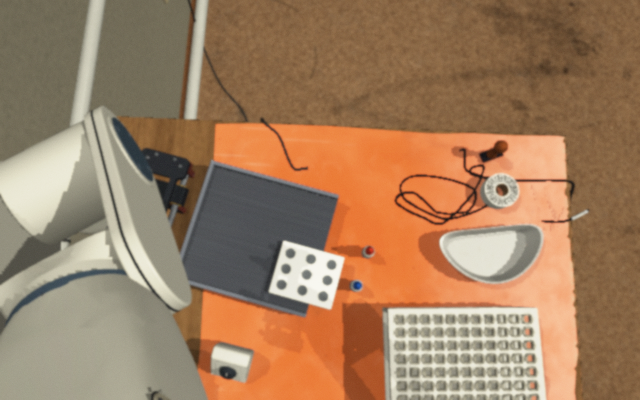

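View pics/side7.png

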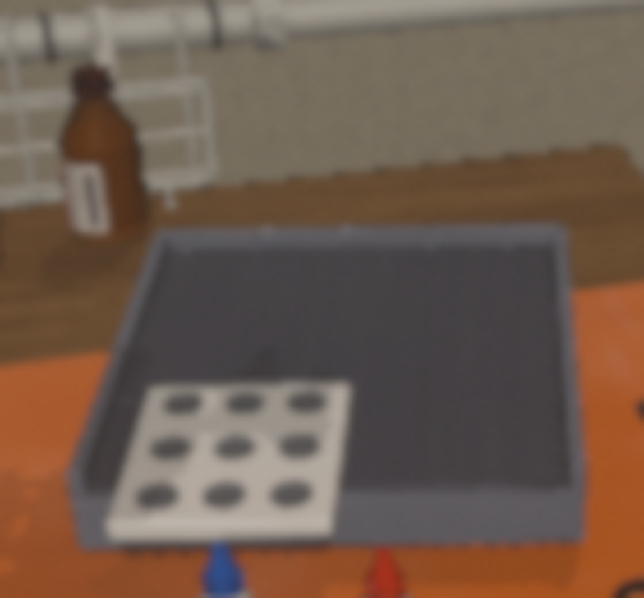

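```bash
python3 - <<'E'
from h import *
im=cv2.imread("pics/top7.png")[:,:,::-1].copy()
r,w,o=tile_pose("top",im,(262,232,350,312),130); W=toz("top",w,.05)[:,:2]; print(np.c_[(W-mid)@ex,(W-mid)@ey].round(4)); print(r)
p=edge_line(im,range(203,238,2)); print("edge still at",((toz("top",p,.04)[:,:2]-mid)@ey).mean())
a=cv2.imread("pics/top0.png").astype(int);b=cv2.imread("pics/top7.png").astype(int)
for lo,hi,n in(((0,120,100),(12,255,255),"red"),((100,100,60),(130,255,255),"blue")):
    for f in("top0","top7"):
        h=cv2.cvtColor(cv2.imread(f"pics/{f}.png"),cv2.COLOR_BGR2HSV)[235:300,345:380]
        mk=cv2.inRange(h,lo,hi) if n=="blue" else cv2.inRange(h,(0,185,100),(5,255,255))|cv2.inRange(h,(174,120,100),(180,255,255))
        ys,xs=np.nonzero(mk); print(n,f,len(xs),xs.mean()+345,ys.mean()+235)
E
```

```text
[[-0.0143  0.0589]
 [-0.0143  0.0194]
 [-0.0142 -0.0213]
 [-0.0442  0.0589]
 [-0.0442  0.0188]
 [-0.0441 -0.0213]
 [-0.0746  0.0587]
 [-0.0743  0.0188]
 [-0.0747 -0.0212]]
((395.9540710449219, 86.9073257446289), (120.77530670166016, 102.28817749023438), 77.24848175048828)
edge still at -4.8889833134651375e-05
red top0 31 369.35483870967744 250.06451612903226
red top7 31 369.35483870967744 250.06451612903226
blue top0 43 356.8837209302326 285.1162790697674
blue top7 43 356.8837209302326 285.1162790697674
```

```bash
python3 - <<'E'
from h import *
wait(.5); print(np.abs(get_qvel()).max()); st(); job_done()
E
```

```text
0.001961964510698431
t 19.74 tcp edge frame -0.0399 0.2349 z 0.2000 F [-0.  -0.3  0.1]
the job is handed in; nothing more can be done
```

The tile is in position over the open edge and square to it, and I handed the job in at 19.7 s. I pushed it with the two fingertips set apart against its rear edge, which squared it up as it slid.

**One correction:** on the first pass the fingertips went over the top of the tile without moving it, because the tips sit higher when the gripper is part open. I touched the deck lightly behind the tile (about 6 N) to find their true height, lowered the fingers, and pushed.

**Last checks:**

| Check | Result |
|---|---|
| Front-row well centres | 21 mm beyond the edge, so the wells clear the deck by about 11 mm |
| Middle-row well centres | 19 mm inside the edge, so the wells are still over the deck by about 9 mm |
| Squareness | within about 0.01 rad |
| Vials | same pixels in the top view as at the start; not touched |
| Arm | clear of everything, 0.2 m up |

The side camera agrees with the top camera to within about 3 mm. My early hand-picked reading of the edge in the side view was 4–7 mm off. I used the top-view fit instead, which matched the stand's known 240 x 260 mm size to about 0.5 mm.

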